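# Put the finished hull away through the sprung dust flap

## Robot

A 6-joint arm with a two-finger parallel gripper is mounted at the origin on the work surface. World frame = base frame: x ahead of the robot, y to its left, z up, the work surface at z = 0. Lengths are in m, angles in rad, forces in N, time in s.
With the tool pointing down it reaches from about 0.35 to 0.8 m from the base axis. Payload 7.3 kg.
Tool frame: the origin (TCP) lies midway between the tips of the shut fingers; the grasp point (between the pads) lies 19 mm behind it; z points along the fingers, y is the line along which they close (so a half turn about z gives the same grasp; the last joint's range is limited). The gripper opens to 85 mm and grips with 20 to 120 N. Pads are 22 mm wide; open, the fingers measure 114 mm over their backs; the gripper's body (76 mm by 85 mm) begins 54 mm behind the grasp point. The pads swing forward as they close: fully open they stand 13 mm farther back than shut.
Start: joints at [-1.452, 0.342, 1.524, -0, 1.275, -0.146], TCP at [0.137, -0.507, 0.231] pointing down, gripper open.
Joint ranges: [-2.53, 2.53], [-0.77, 2.02], [0.04, 2.7], [-1, 4.14], [0.28, 2.66], [-3.11, 3.11]. Speed limits (rad/s): [2.57, 2.57, 3.14, 3.14, 3.14, 3.14].

## Interface

Orientations are given as a 3x3 rotation matrix whose columns are the frame's x, y, z axes.
In Python, from station import * gives the robot as it stands.
- The arm moves only by the shell command python3 -m handwheel 'ROWS'. ROWS is JSON, a list of rows, each an object of numbers: "dx", "dy", "dz": the shift along the tool's x, y, z in units of 30 mm (1.0 is 30 mm); "wx", "wy", "wz": the turn, a rotation vector about the tool's x, y, z in units of 6 degrees (1.0 is 6 degrees); "fingers": the closure in counts, from 0 (fully open) to 255 (shut). A call has exactly 10 rows; each row shifts and turns the commanded pose from where the row before left it, along the tool's axes as they then stand; what a row does not reach is not made up. A row lasts 1/12 s, in which the tool goes at most 41.7 mm and 7.16 degrees, less where a joint would pass 70% of its speed; a pose out of reach is approached as far as the arm can. A call is refused whole if a number of a shift passes 1 or a number of a turn 1, either way. A call with a gripper value outside its range is refused whole. The fingers move at their own pace and stop on an object; the grip force is fixed at half the most. Time passes only in rows, so rows that do not move let the fingers close, or fill a call up. It gives the time, the measured TCP pose, the force, the opening and the grip force at its end, in the units of the state.
- get_obs(): the state, without advancing time (a new reading comes with each control period).
- capture(name): name is "scene" or "top" or "wrist"; returns (picture, depth): 400x640x3 uint8, blue, green, red; 400x640 float32, m along the optical axis (not along the pixel's ray), 0 where there is no reading.
- get_calibration(name): a dict with "fx", "fy", "cx", "cy" (pixels), "xyz" and "attitude" of the camera in the world. Camera axes: x right, y down, z forward; pixel columns grow to the right and rows downward; lengths in m; the calibration is good to about 2 mm. A picture is of the moment at which its call begins: read the wrist's pose just before it. get_calibration takes no time and is no camera call; for the wrist camera it gives the pose at the moment of the call.
- sign_off(): hands the job in; it is judged then, once.
The state is a dict: "t": time; "joints": joint angles; "joint_velocities": joint speeds; "joint_torque": joint torques, N m; "tcp_pos": TCP position; "eef_rot": TCP orientation; "ft_force": force on the tool from outside, world axes, zero at the start; "torque": the same for the moment, N m; "grip_width": finger opening in m; "grasp_force": force on a finger pad.
Only numpy, scipy, OpenCV 4.12 (cv2) and the standard library are available. Lean on these libraries where they do the work, as an engineer would, in place of code of your own. Each camera call takes 0.05 s, during which the arm holds its last target. There are 200 camera calls.

## Task

Stand the glue bottle upright on its cork mat, out of the way of the dust box, and put the loose red boat hull into the empty bay of the box, bow first, pushing it through the orange flap and far enough in that the flap swings fully shut behind it. Leave the blue and green hulls already in the box and everything else on the bench as they are.

Things in the scene. Friction and masses are not known exactly. Their poses are not given: they have to be found in the camera images.
- dust_box: fixed wooden drying box, clear roof, 186 wide (y), 196 deep (x), 58 mm high. Origin: middle of the front edge, on the bench; x points into the box, y to its left. Three bays, centre lines at y = 60 (left), 0, -60 mm (right), each 54 mm wide, 54 high, 190 deep from front edge to back wall, no floor or sill: hulls slide on the bench. Two bays hold hulls, one is empty. An orange flap hangs at each mouth (x = 0)
- sheet: yellow paper sheet 130 x 48 mm, paper thin, lying in the empty bay and seen through the clear roof; fixed. It marks the bay to use. Origin: on that bay's centre line, 105 mm inside the front edge, on the bench; axes as the dust box
- hull: the loose red model boat hull, 120 mm long, 36 mm wide, 24 mm high, flat bottom and flat deck, square stern, pointed bow (the bow tapers over the last 36 mm). Origin: centre of the flat underside; x points to the bow, z up. 85 to 170 g, may point any way at the start
- hull_bow (a point): tip of the red hull's bow, 60 mm ahead of its origin, 12 mm up
- hull_stern (a point): middle of the red hull's flat stern, 60 mm behind its origin, 12 mm up
- hull_blue: blue hull already stored in a bay, same shape as the red one (120 mm long, 36 mm wide, 24 mm high, flat bottom and flat deck, square stern, pointed bow (the bow tapers over the last 36 mm). Origin: centre of the flat underside; x points to the bow, z up)
- hull_green: green hull already stored in a bay, same shape as the red one (120 mm long, 36 mm wide, 24 mm high, flat bottom and flat deck, square stern, pointed bow (the bow tapers over the last 36 mm). Origin: centre of the flat underside; x points to the bow, z up)
- flap_left (a joint): left bay's orange flap (rad): 0 shut, grows swinging inward (inward only), stop 1.45. 50 mm wide, hinge line 54 mm, lower edge 16 mm above the bench. Gravity and a soft spring shut it (under 1 N at its lower edge). It rides on the hull's deck, and can fall shut once the stern is about 27 mm (35 is safe, 70 the most) inside the front edge; a hull pulled back out jams under it
- flap_mid (a joint): the same for the middle bay's flap
- flap_right (a joint): the same for the right bay's flap
- glue: white glue bottle with blue cap and nozzle, standing in front of the dust box. Round body 54 mm across up to 78 mm high, blue cap 34 mm across from 86 to 99 mm, thin nozzle up to 123 mm. 140 to 270 g. Origin: centre of its base
- cork_mat: round cork mat 84 mm across, 3 mm thick, fixed to the bench. Origin: centre of its underside
- tin: bystander: varnish tin, 72 mm across, 75 mm high, standing. Origin: centre of its base
- sander: bystander: sanding block 86 (x) x 48 (y) x 30 mm. Origin: centre of its underside
- jar: bystander: paint jar 52 mm across, 75 mm high. Origin: centre of its base
- brush_pot: bystander: steel pot 72 mm across, 90 mm high, with brushes up to 220 mm. Origin: centre of its base
- rule: bystander: steel rule 200 (x) x 26 (y) x 3 mm lying flat on the left. Origin: centre of its underside
- clamp: bystander: steel G-clamp about 70 x 160 x 20 mm lying on the right. Origin: on the bench under the middle of its back bar
Mind the look-alikes: they are no part of the job. Leave any purple look-alike of the hull alone.

How it is judged:
By the outcome, as a careful person would: the job done as asked, in the order asked, and still so for the second after the job is handed in, with the robot touching nothing.
It also fails if it takes over 70 s, if anything falls off the work surface, if the arm or the gripper's body presses on something with over 40 N, if the wrist force passes 120 N, or if a joint passes its speed limit or range.

## Working session

There is one attempt and no reset: what is moved stays moved. The work goes in short steps, Python scripts to look and compute and a shell command to move; the robot and the scene stay as the last step left them, time stands still between calls to the robot, and variables do not carry over. Pictures are saved under pics/ and viewed, at most 10 in all, crops included, and the job is handed in when it is done.

```bash
ls; mkdir -p pics
cat > h.py <<'E'
import sys; sys.path.insert(0,'.')
from station import *
import numpy as np, cv2
def ray(c,u,v):
    R=np.array(c['attitude']); 
    if R.shape!=(3,3): raise Exception(str(R))
    d=R@np.array([(u-c['cx'])/c['fx'],(v-c['cy'])/c['fy'],1]); return np.array(c['xyz']),d
def onplane(c,u,v,z):
    o,d=ray(c,u,v); return o+d*(z-o[2])/d[2]
def pts(c,depth):
    v,u=np.mgrid[:400,:640]; R=np.array(c['attitude'])
    P=np.stack([(u-c['cx'])/c['fx']*depth,(v-c['cy'])/c['fy']*depth,depth],-1)
    return P@R.T+np.array(c['xyz'])
E
python3 - <<'E'
from h import *
for n in('scene','top'):
    c=get_calibration(n); p,d=capture(n); np.savez(n+'.npz',p=p,d=d); cv2.imwrite(f'pics/{n}0.png',p); print(n,c)
o=get_obs(); print(o['tcp_pos'],o['eef_rot'],o['t'])
E
```

```text
pics
scene {'fx': 390.41441804291566, 'fy': 390.41441804291566, 'cx': 322.27812233184636, 'cy': 203.77147324856656, 'xyz': array([1.71545038, 0.14985419, 0.83006345]), 'attitude': array([[-0.14542274,  0.53508175, -0.83218973],
       [ 0.98930498,  0.08825809, -0.11612994],
       [ 0.01130846, -0.84017738, -0.54219378]])}
top {'fx': 394.2909263968762, 'fy': 394.2909263968762, 'cx': 319.1393063772604, 'cy': 199.00206775586366, 'xyz': array([ 0.36598124, -0.02125   ,  1.41304379]), 'attitude': array([[ 0.00371255, -0.99431349,  0.10642788],
       [-0.99997144, -0.00299083,  0.00694011],
       [-0.00658234, -0.10645061, -0.9942962 ]])}
[ 0.13736022 -0.50632415  0.23067552] [[ 9.65153702e-01  2.61683593e-01 -1.66476242e-04]
 [ 2.61683560e-01 -9.65152674e-01  1.42455417e-03]
 [ 2.12107465e-04 -1.41847783e-03 -9.99998971e-01]] 0.1
```

View pics/top0.png

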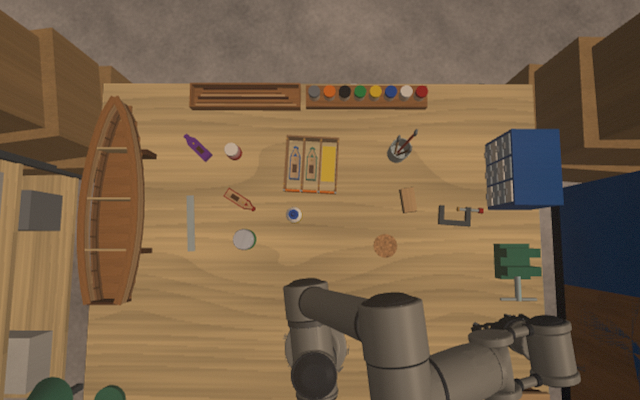

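View pics/scene0.png

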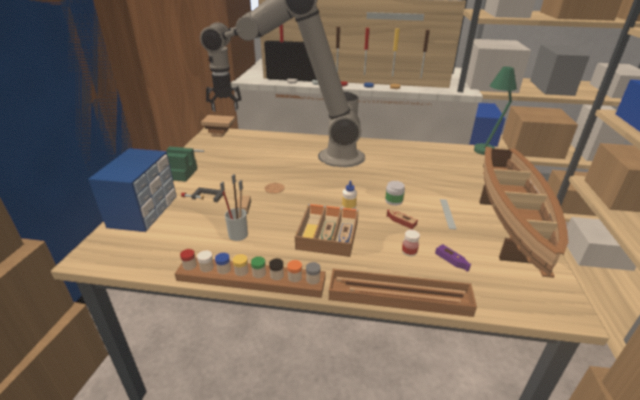

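The top view shows these candidates: a red-brown hull at (239,199), a purple look-alike at (198,148), the glue at (294,214), the mat at (385,245), and the yellow sheet in the right bay at (328,163). The hull at (239,199) is the only loose red one, so I'll confirm it in a crop while I measure.

Run:
```python
from h import *
z=np.load('top.npz'); p,d=z['p'],z['d']; c=get_calibration('top')
a=cv2.resize(p[175:225,210:270],None,fx=8,fy=8,interpolation=cv2.INTER_CUBIC)
b=cv2.resize(p[130:200,280:345],None,fx=5.7,fy=5.7,interpolation=cv2.INTER_CUBIC)[:400]
cv2.imwrite('pics/crop1.png',np.hstack([a[:, :420],b[:, :370]]))
W=pts(c,d); hsv=cv2.cvtColor(p,cv2.COLOR_BGR2HSV)
def blob(name,x0,x1,y0,y1,zlo,zhi,zp):
    m=np.zeros(d.shape,np.uint8); s=(slice(y0,y1),slice(x0,x1)); m[s]=((W[s][...,2]>zlo)&(W[s][...,2]<zhi))
    n,l,st,ce=cv2.connectedComponentsWithStats(m); k=1+np.argmax(st[1:,4]); 
    r=cv2.minAreaRect(cv2.findContours((l==k).astype(np.uint8),0,2)[0][0]); B=cv2.boxPoints(r)
    zm=np.median(W[l==k][:,2]); print(name,st[k,4],'z',zm.round(3),'cen',W[l==k].mean(0).round(3)); print(np.array([onplane(c,u,v,zp) for u,v in B]).round(3)[:,:2].tolist())
blob('hull',220,262,180,218,.013,.04,.024)
blob('glue',280,310,200,228,.05,.14,.09)
blob('tin',228,262,225,255,.05,.1,.075)
blob('box',278,345,130,200,.045,.07,.058)
ym=np.zeros(d.shape,np.uint8); ym[130:200,280:345]=cv2.inRange(hsv,(20,150,120),(35,255,255))[130:200,280:345]
B=cv2.boxPoints(cv2.minAreaRect(np.argwhere(ym)[:,::-1].astype(np.float32))); print('sheet',np.array([onplane(c,u,v,0) for u,v in B]).round(3)[:,:2].tolist())
mm=np.zeros(d.shape,np.uint8); mm[225:265,365:405]=(hsv[225:265,365:405,0]<14)&(hsv[225:265,365:405,1]>90)
v,u=np.where(mm>0); print('mat',len(u),onplane(c,(u.min()+u.max())/2,(v.min()+v.max())/2,.003),u.min(),u.max(),v.min(),v.max())
om=np.zeros(d.shape,np.uint8); om[185:200,278:345]=cv2.inRange(hsv,(3,170,150),(14,255,255))[185:200,278:345]
v,u=np.where(om>0); print('orange',len(u),[onplane(c,a,v[u==a].mean(),.05).round(3)[:2].tolist() for a in sorted(set(u))[::6]])
```

```text
Traceback (most recent call last):
ValueError: all the input array dimensions except for the concatenation axis must match exactly, but along dimension 0, the array at index 0 has size 400 and the array at index 1 has size 399
```

Run:
```python
from h import *
z=np.load('top.npz'); p,d=z['p'],z['d']; c=get_calibration('top')
a=cv2.resize(p[130:228,210:345],(790,573),interpolation=cv2.INTER_CUBIC)
cv2.imwrite('pics/crop1.png',a)
W=pts(c,d); hsv=cv2.cvtColor(p,cv2.COLOR_BGR2HSV)
def blob(name,x0,x1,y0,y1,zlo,zhi,zp):
    m=np.zeros(d.shape,np.uint8); s=(slice(y0,y1),slice(x0,x1)); m[s]=((W[s][...,2]>zlo)&(W[s][...,2]<zhi))
    n,l,st,ce=cv2.connectedComponentsWithStats(m); k=1+np.argmax(st[1:,4]); 
    r=cv2.minAreaRect(cv2.findContours((l==k).astype(np.uint8),0,2)[0][0]); B=cv2.boxPoints(r)
    zm=np.median(W[l==k][:,2]); print(name,st[k,4],'z',zm.round(3),'cen',W[l==k].mean(0).round(3)); print(np.array([onplane(c,u,v,zp) for u,v in B]).round(3)[:,:2].tolist())
blob('hull',220,262,180,218,.013,.04,.024)
blob('glue',280,310,200,228,.05,.14,.09)
blob('tin',228,262,225,255,.05,.1,.075)
blob('box',278,345,130,200,.045,.07,.058)
ym=np.zeros(d.shape,np.uint8); ym[130:200,280:345]=cv2.inRange(hsv,(20,150,120),(35,255,255))[130:200,280:345]
B=cv2.boxPoints(cv2.minAreaRect(np.argwhere(ym)[:,::-1].astype(np.float32))); print('sheet',np.array([onplane(c,u,v,0) for u,v in B]).round(3)[:,:2].tolist())
mm=np.zeros(d.shape,np.uint8); mm[225:265,365:405]=(hsv[225:265,365:405,0]<14)&(hsv[225:265,365:405,1]>90)
v,u=np.where(mm>0); print('mat',len(u),onplane(c,(u.min()+u.max())/2,(v.min()+v.max())/2,.003),u.min(),u.max(),v.min(),v.max())
om=np.zeros(d.shape,np.uint8); om[185:200,278:345]=cv2.inRange(hsv,(3,170,150),(14,255,255))[185:200,278:345]
v,u=np.where(om>0); print('orange',len(u),[onplane(c,a,v[u==a].mean(),.05).round(3)[:2].tolist() for a in sorted(set(u))[::6]])
```

```text
hull 303 z 0.024 cen [0.511 0.274 0.024]
[[0.523, 0.329], [0.554, 0.311], [0.491, 0.209], [0.461, 0.227]]
glue 207 z 0.085 cen [0.453 0.073 0.088]
[[0.453, 0.109], [0.49, 0.073], [0.453, 0.035], [0.416, 0.072]]
tin 348 z 0.073 cen [0.37  0.244 0.072]
[[0.403, 0.28], [0.403, 0.208], [0.336, 0.207], [0.335, 0.278]]
box 2928 z 0.057 cen [0.636 0.017 0.057]
[[0.539, 0.115], [0.739, 0.107], [0.729, -0.081], [0.529, -0.071]]
sheet [[0.584, -0.016], [0.713, -0.022], [0.711, -0.07], [0.582, -0.064]]
mat 58 [ 0.35169911 -0.24569832  0.003     ] 376 394 235 256
orange 65 [[0.545, 0.104], [0.543, 0.083], [0.543, 0.062], [0.542, 0.027], [0.542, 0.006], [0.538, -0.029], [0.537, -0.049]]
```

View pics/crop1.png

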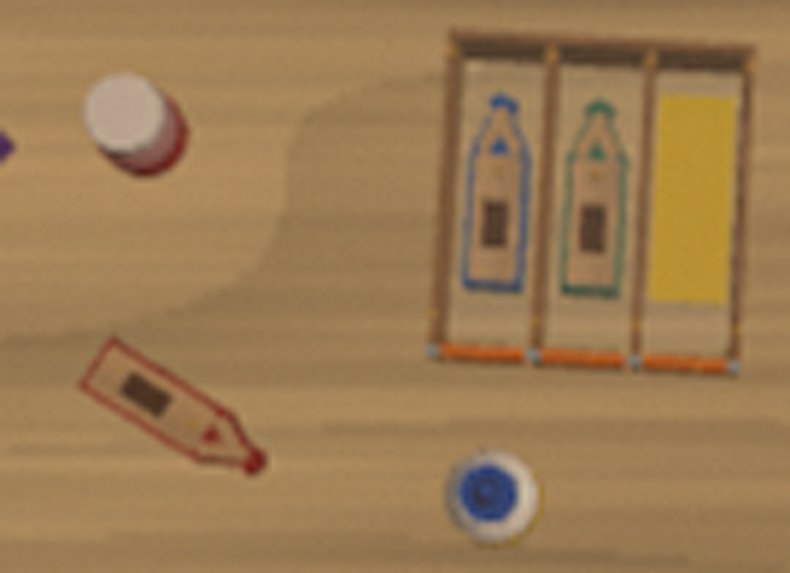

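The crop confirms the red hull: its red outline has the bow at the lower right (crop 255,460), and the only empty bay is the right one with the yellow sheet. The measured sizes are hull 120×36 mm, box about 200×188 mm and sheet 129×48 mm, all as described. I'll start moving towards the glue.

```bash
python3 -m handwheel '[{"dx":0.95,"dy":-0.98},{"dx":0.95,"dy":-0.98},{"dx":0.95,"dy":-0.98},{"dx":0.95,"dy":-0.98},{"dx":0.95,"dy":-0.98},{"dx":0.95,"dy":-0.98},{"dx":0.95,"dy":-0.98},{"dx":0.95,"dy":-0.98},{"dx":0.95,"dy":-0.98},{"dx":0.95,"dy":-0.98}]'
cat >> h.py <<'E'
def go(x,y,z):
    o=get_obs(); d=np.array([x,y,z])-o['tcp_pos']; R=np.array(o['eef_rot'])
    print('t',round(o['t'],2),'tcp',o['tcp_pos'].round(4),'yawx',np.degrees(np.arctan2(R[1,0],R[0,0])).round(1),'q',np.degrees(o['joints']).round(0),'w',round(float(o['grip_width']),4),'units',(R.T@d/.03).round(2))
E
python3 -c "
from h import *
go(.453,.072,.2)"
```

```text
t 0.1 tcp [ 0.1374 -0.5063  0.2307] yawx 15.2 q [-83.  20.  87.   0.  73.  -8.] w 0.0852 units [ 15.2  -15.85   1.05]invalid input
```

```bash
python3 -m handwheel '[{"dx":0.95,"dy":-0.98,"dz":0,"wx":0,"wy":0,"wz":0,"fingers":0},{"dx":0.95,"dy":-0.98,"dz":0,"wx":0,"wy":0,"wz":0,"fingers":0},{"dx":0.95,"dy":-0.98,"dz":0,"wx":0,"wy":0,"wz":0,"fingers":0},{"dx":0.95,"dy":-0.98,"dz":0,"wx":0,"wy":0,"wz":0,"fingers":0},{"dx":0.95,"dy":-0.98,"dz":0,"wx":0,"wy":0,"wz":0,"fingers":0},{"dx":0.95,"dy":-0.98,"dz":0,"wx":0,"wy":0,"wz":0,"fingers":0},{"dx":0.95,"dy":-0.98,"dz":0,"wx":0,"wy":0,"wz":0,"fingers":0},{"dx":0.95,"dy":-0.98,"dz":0,"wx":0,"wy":0,"wz":0,"fingers":0},{"dx":0.95,"dy":-0.98,"dz":0,"wx":0,"wy":0,"wz":0,"fingers":0},{"dx":0.95,"dy":-0.98,"dz":0,"wx":0,"wy":0,"wz":0,"fingers":0}]'
python3 -c "
from h import *
go(.453,.072,.2)"
```

```text
t: 0.93
tcp_pos: [0.3358, -0.1464, 0.2313]
eef_rot: [[0.965, 0.261, 0.0], [0.261, -0.965, -0.0], [0.0, 0.0, -1.0]]
ft_force: [1.3, -0.6, -1.0]
grip_width: 0.0855
grasp_force: 0.0
t 0.93 tcp [ 0.3358 -0.1464  0.2313] yawx 15.1 q [-36.   3. 109.  -0.  68.  39.] w 0.0855 units [ 5.67 -6.01  1.04]
```

```bash
python3 - <<'E'
from h import *
c=get_calibration('wrist'); p,d=capture('wrist'); np.savez('w1.npz',p=p,d=d); cv2.imwrite('pics/w1.png',p)
for n,q in(('mat',(.352,-.246,.003)),('glue',(.453,.072,.09))):
    v=np.array(c['attitude']).T@(np.array(q)-c['xyz']); print(n,c['fx']*v[0]/v[2]+c['cx'],c['fy']*v[1]/v[2]+c['cy'],v[2])
E
python3 -m handwheel '[{"dx":0.94,"dy":-0.98,"dz":0,"wx":0,"wy":0,"wz":0,"fingers":0},{"dx":0.94,"dy":-0.98,"dz":0,"wx":0,"wy":0,"wz":0,"fingers":0},{"dx":0.94,"dy":-0.98,"dz":0,"wx":0,"wy":0,"wz":0,"fingers":0},{"dx":0.94,"dy":-0.98,"dz":0,"wx":0,"wy":0,"wz":0,"fingers":0},{"dx":0.94,"dy":-0.98,"dz":0,"wx":0,"wy":0,"wz":0,"fingers":0},{"dx":0.94,"dy":-0.98,"dz":0,"wx":0,"wy":0,"wz":0,"fingers":0},{"dx":0,"dy":0,"dz":0,"wx":0,"wy":0,"wz":0,"fingers":0},{"dx":0,"dy":0,"dz":0,"wx":0,"wy":0,"wz":0,"fingers":0},{"dx":0,"dy":0,"dz":0,"wx":0,"wy":0,"wz":0,"fingers":0},{"dx":0,"dy":0,"dz":0,"wx":0,"wy":0,"wz":0,"fingers":0}]' >/dev/null
python3 - <<'E'
from h import *
c=get_calibration('wrist'); p,d=capture('wrist'); cv2.imwrite('pics/w2.png',np.vstack([cv2.resize(cv2.imread('pics/w1.png'),(480,300)),cv2.resize(p,(480,300))])); np.savez('w2.npz',p=p,d=d)
W=pts(c,d); hsv=cv2.cvtColor(p,cv2.COLOR_BGR2HSV)
near=(np.hypot(W[...,0]-.453,W[...,1]-.072)<.06)&(d>0)
blue=near&(hsv[...,0]>100)&(hsv[...,0]<130)&(hsv[...,1]>100)
for lo,hi in((.02,.08),(.084,.102),(.103,.13)):
    m=near&(W[...,2]>lo)&(W[...,2]<hi); q=W[m]; print(lo,m.sum(),q.mean(0).round(3) if m.any() else'',q.min(0).round(3) if m.any() else '',q.max(0).round(3) if m.any() else '')
print(blue.sum(),W[blue].mean(0) if blue.any() else '')
go(.453,.072,.13)
E
```

```text
mat 401.44678970332427 172.197184142276 0.3805931967017502
glue 96.70439876880226 -23.021774257003983 0.24204944040482257
0.02 548 [0.47  0.078 0.062] [0.427 0.049 0.021] [0.481 0.102 0.08 ]
0.084 1169 [0.457 0.077 0.095] [0.431 0.055 0.084] [0.475 0.097 0.102]
0.103 250 [0.456 0.076 0.115] [0.449 0.068 0.103] [0.462 0.084 0.126]
1458 [0.45806688 0.07330831 0.16828033]
t 1.87 tcp [0.4522 0.065  0.2313] yawx 15.1 q [-1. 12. 97. -0. 70. 74.] w 0.0854 units [ 0.09 -0.22  3.38]
```

View pics/w2.png

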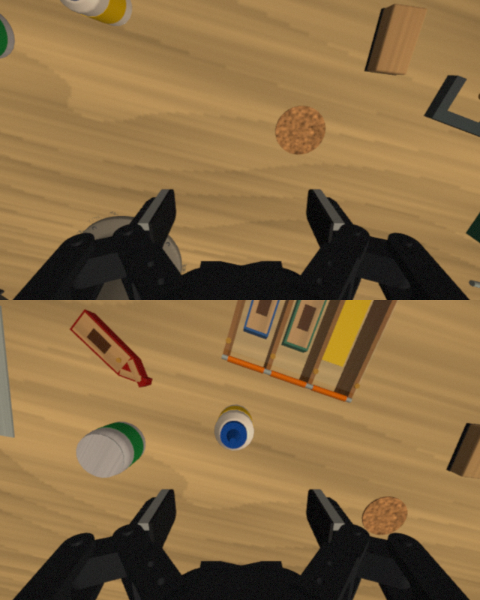

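The wrist view shows the mat at (400,173) full-res, exactly where I predicted it (401,172). It also shows the glue standing below, the red hull at the upper left and the empty right bay. The glue axis measures (0.456, 0.076), so I'll descend to the cap and refine the hull and box from this same picture.

```bash
python3 - <<'E'
from h import *
z=np.load('w2.npz'); p,d=z['p'],z['d']; c=get_calibration('wrist'); W=pts(c,d); hsv=cv2.cvtColor(p,cv2.COLOR_BGR2HSV)
def rect(m,zp,name):
    n,l,st,ce=cv2.connectedComponentsWithStats(m.astype(np.uint8)); k=1+np.argmax(st[1:,4]); v,u=np.where(l==k)
    P=np.array([onplane(c,a,b,zp)[:2] for a,b in zip(u,v)],np.float32); r=cv2.minAreaRect(P); print(name,len(u),r,cv2.boxPoints(r).round(3).tolist())
m=(W[...,2]>.015)&(W[...,2]<.032)&(np.hypot(W[...,0]-.507,W[...,1]-.269)<.09)
rect(m,.024,'hull')
o=cv2.inRange(hsv,(4,180,120),(14,255,255))>0; o[200:]=0
for k in range(1):
    v,u=np.where(o); P=np.array([onplane(c,a,b,.054)[:2] for a,b in zip(u,v)]); print('orange',len(u),P.min(0),P.max(0)); f=np.polyfit(P[:,1],P[:,0],1); print(f,np.degrees(np.arctan(f[0])))
    print('z',np.percentile(W[o][:,2],[5,50,95]))
go(.456,.076,.077)
E
python3 -m handwheel '[{"dx":0.22,"dy":-0.33,"dz":0.5,"wx":0,"wy":0,"wz":0,"fingers":0},{"dx":0,"dy":0,"dz":0.6,"wx":0,"wy":0,"wz":0,"fingers":0},{"dx":0,"dy":0,"dz":0.6,"wx":0,"wy":0,"wz":0,"fingers":0},{"dx":0,"dy":0,"dz":0.6,"wx":0,"wy":0,"wz":0,"fingers":0},{"dx":0,"dy":0,"dz":0.6,"wx":0,"wy":0,"wz":0,"fingers":0},{"dx":0,"dy":0,"dz":0.6,"wx":0,"wy":0,"wz":0,"fingers":0},{"dx":0,"dy":0,"dz":0.6,"wx":0,"wy":0,"wz":0,"fingers":0},{"dx":0,"dy":0,"dz":0.6,"wx":0,"wy":0,"wz":0,"fingers":0},{"dx":0,"dy":0,"dz":0.4,"wx":0,"wy":0,"wz":0,"fingers":0},{"dx":0,"dy":0,"dz":0,"wx":0,"wy":0,"wz":0,"fingers":0}]'
```

```text
hull 3920 ((0.5067451000213623, 0.2689104378223419), (0.12148424983024597, 0.03887775167822838), 58.21307373046875) [[0.4580000042915344, 0.2280000001192093], [0.4909999966621399, 0.2070000022649765], [0.5550000071525574, 0.3100000023841858], [0.5220000147819519, 0.3310000002384186]]
orange 1607 [ 0.47531539 -0.06796408] [0.55104437 0.30856524]
[-0.0832061   0.53762788] -4.756401828428939
z [0.02381486 0.05762885 0.05956038]
t 1.87 tcp [0.4522 0.065  0.2313] yawx 15.1 q [-1. 12. 97. -0. 70. 74.] w 0.0854 units [ 0.22 -0.32  5.14]
t: 2.7
tcp_pos: [0.4548, 0.0761, 0.0765]
eef_rot: [[0.966, 0.259, -0.004], [0.259, -0.966, -0.0], [-0.004, -0.001, -1.0]]
ft_force: [0.6, -0.6, -0.2]
grip_width: 0.0857
grasp_force: 0.0
```

```bash
python3 - <<'E'
from h import *
z=np.load('w2.npz'); p,d=z['p'],z['d']; hsv=cv2.cvtColor(p,cv2.COLOR_BGR2HSV)
# calibration at w2: rebuild from the offset between then and now (pure translation)
c=get_calibration('wrist'); c['xyz']=np.array(c['xyz'])+np.array([.4522,.065,.2313])-get_obs()['tcp_pos']
W=pts(c,d); o=(cv2.inRange(hsv,(4,180,120),(14,255,255))>0)&(W[...,2]>.05)&(W[...,1]<.13)&(W[...,0]>.5); o[200:]=0
P=W[o]; f=np.polyfit(P[:,1],P[:,0],1); print('orange',len(P),P.min(0).round(3),P.max(0).round(3),f,np.degrees(np.arctan(f[0])))
y=cv2.inRange(hsv,(20,150,120),(35,255,255))>0; y[200:]=0; y[:,:380]=0
v,u=np.where(y); Q=np.array([onplane(c,a,b,0)[:2] for a,b in zip(u,v)],np.float32); r=cv2.minAreaRect(Q); print('sheet',r,cv2.boxPoints(r).round(3).tolist())
E
python3 -m handwheel '[{"dx":0,"dy":0,"dz":0,"wx":0,"wy":0,"wz":0,"fingers":255},{"dx":0,"dy":0,"dz":0,"wx":0,"wy":0,"wz":0,"fingers":255},{"dx":0,"dy":0,"dz":0,"wx":0,"wy":0,"wz":0,"fingers":255},{"dx":0,"dy":0,"dz":0,"wx":0,"wy":0,"wz":0,"fingers":255},{"dx":0,"dy":0,"dz":0,"wx":0,"wy":0,"wz":0,"fingers":255},{"dx":0,"dy":0,"dz":0,"wx":0,"wy":0,"wz":0,"fingers":255},{"dx":0,"dy":0,"dz":0,"wx":0,"wy":0,"wz":0,"fingers":255},{"dx":0,"dy":0,"dz":0,"wx":0,"wy":0,"wz":0,"fingers":255},{"dx":0,"dy":0,"dz":0,"wx":0,"wy":0,"wz":0,"fingers":255},{"dx":0,"dy":0,"dz":0,"wx":0,"wy":0,"wz":0,"fingers":255}]'; python3 -c "
from h import *
go(.352,-.246,.12)"
```

```text
orange 1211 [ 0.527 -0.068  0.053] [0.55  0.114 0.374] [0.04906319 0.53561989] 2.808861199145641
sheet ((0.6251600384712219, -0.0485086515545845), (0.03618152067065239, 0.09477589279413223), 87.2398452758789) [[0.5770000219345093, -0.06400000303983688], [0.671999990940094, -0.0689999982714653], [0.6729999780654907, -0.032999999821186066], [0.5789999961853027, -0.02800000086426735]]
t: 3.53
tcp_pos: [0.4582, 0.0769, 0.0816]
eef_rot: [[0.965, 0.262, 0.006], [0.262, -0.965, -0.001], [0.005, 0.002, -1.0]]
ft_force: [-4.4, -3.2, 24.9]
grip_width: 0.0383
grasp_force: 49.7
t 3.53 tcp [0.4582 0.0769 0.0816] yawx 15.2 q [  0.  24. 108.  -0.  47.  75.] w 0.0383 units [-6.23  9.46 -1.29]
```

The tips wedged on the bottle's shoulder (force 25 N upward, width 38 mm). I'll loosen, raise 9 mm and regrip on the cap.

```bash
python3 -m handwheel '[{"dx":0,"dy":0,"dz":0,"wx":0,"wy":0,"wz":0,"fingers":60},{"dx":0,"dy":0,"dz":0,"wx":0,"wy":0,"wz":0,"fingers":60},{"dx":0,"dy":0,"dz":-0.3,"wx":0,"wy":0,"wz":0,"fingers":60},{"dx":0,"dy":0,"dz":0,"wx":0,"wy":0,"wz":0,"fingers":60},{"dx":0,"dy":0,"dz":0,"wx":0,"wy":0,"wz":0,"fingers":255},{"dx":0,"dy":0,"dz":0,"wx":0,"wy":0,"wz":0,"fingers":255},{"dx":0,"dy":0,"dz":0,"wx":0,"wy":0,"wz":0,"fingers":255},{"dx":0,"dy":0,"dz":0,"wx":0,"wy":0,"wz":0,"fingers":255},{"dx":0,"dy":0,"dz":0,"wx":0,"wy":0,"wz":0,"fingers":255},{"dx":0,"dy":0,"dz":0,"wx":0,"wy":0,"wz":0,"fingers":255}]'; python3 -c "
from h import *
go(.352,-.246,.12)"
```

```text
t: 4.37
tcp_pos: [0.4568, 0.0773, 0.0876]
eef_rot: [[0.965, 0.262, 0.001], [0.262, -0.965, -0.0], [0.001, 0.0, -1.0]]
ft_force: [-0.9, -0.4, 6.0]
grip_width: 0.0312
grasp_force: 59.0
t 4.37 tcp [0.4568 0.0773 0.0876] yawx 15.2 q [  0.  24. 108.  -0.  49.  75.] w 0.0312 units [-6.19  9.49 -1.08]
```

```bash
python3 -m handwheel '[{"dx":0,"dy":0,"dz":-0.7,"wx":0,"wy":0,"wz":0,"fingers":255},{"dx":0,"dy":0,"dz":-0.7,"wx":0,"wy":0,"wz":0,"fingers":255},{"dx":-0.3,"dy":0.5,"dz":0,"wx":0,"wy":0,"wz":0,"fingers":255},{"dx":-0.5,"dy":0.8,"dz":0,"wx":0,"wy":0,"wz":0,"fingers":255},{"dx":-0.6,"dy":0.9,"dz":0,"wx":0,"wy":0,"wz":0,"fingers":255},{"dx":-0.6,"dy":0.9,"dz":0,"wx":0,"wy":0,"wz":0,"fingers":255},{"dx":-0.6,"dy":0.9,"dz":0,"wx":0,"wy":0,"wz":0,"fingers":255},{"dx":-0.6,"dy":0.9,"dz":0,"wx":0,"wy":0,"wz":0,"fingers":255},{"dx":-0.6,"dy":0.9,"dz":0,"wx":0,"wy":0,"wz":0,"fingers":255},{"dx":-0.6,"dy":0.9,"dz":0,"wx":0,"wy":0,"wz":0,"fingers":255}]'; python3 -c "
from h import *
go(.352,-.246,.096)"
```

```text
t: 5.2
tcp_pos: [0.3805, -0.1521, 0.1288]
eef_rot: [[0.965, 0.262, -0.001], [0.262, -0.965, 0.001], [-0.001, -0.001, -1.0]]
ft_force: [0.8, 0.1, -2.3]
grip_width: 0.0316
grasp_force: 60.5
t 5.2 tcp [ 0.3805 -0.1521  0.1288] yawx 15.2 q [-33.  15. 113.  -0.  52.  42.] w 0.0316 units [-1.73  2.77  1.09]
```

```bash
python3 -m handwheel '[{"dx":-0.5,"dy":0.8,"dz":0,"wx":0,"wy":0,"wz":0,"fingers":255},{"dx":-0.5,"dy":0.8,"dz":0,"wx":0,"wy":0,"wz":0,"fingers":255},{"dx":-0.4,"dy":0.7,"dz":0,"wx":0,"wy":0,"wz":0,"fingers":255},{"dx":-0.3,"dy":0.47,"dz":0,"wx":0,"wy":0,"wz":0,"fingers":255},{"dx":0,"dy":0,"dz":0.3,"wx":0,"wy":0,"wz":0,"fingers":255},{"dx":0,"dy":0,"dz":0.4,"wx":0,"wy":0,"wz":0,"fingers":255},{"dx":0,"dy":0,"dz":0.3,"wx":0,"wy":0,"wz":0,"fingers":255},{"dx":0,"dy":0,"dz":0.2,"wx":0,"wy":0,"wz":0,"fingers":255},{"dx":0,"dy":0,"dz":0.06,"wx":0,"wy":0,"wz":0,"fingers":255},{"dx":0,"dy":0,"dz":0,"wx":0,"wy":0,"wz":0,"fingers":255}]'; python3 -c "
from h import *
go(.352,-.246,.091)"
```

```text
t: 6.03
tcp_pos: [0.3541, -0.2444, 0.0911]
eef_rot: [[0.965, 0.262, -0.001], [0.262, -0.965, 0.001], [-0.001, -0.001, -1.0]]
ft_force: [0.2, 0.0, -2.7]
grip_width: 0.0311
grasp_force: 60.5
t 6.03 tcp [ 0.3541 -0.2444  0.0911] yawx 15.2 q [-45.  20. 112.  -0.  47.  30.] w 0.0311 units [-0.08  0.03  0.  ]
```

```bash
python3 -m handwheel '[{"dx":-0.07,"dy":0.03,"dz":0.05,"wx":0,"wy":0,"wz":0,"fingers":255},{"dx":0,"dy":0,"dz":0.03,"wx":0,"wy":0,"wz":0,"fingers":255},{"dx":0,"dy":0,"dz":0,"wx":0,"wy":0,"wz":0,"fingers":255},{"dx":0,"dy":0,"dz":0,"wx":0,"wy":0,"wz":0,"fingers":255},{"dx":0,"dy":0,"dz":0,"wx":0,"wy":0,"wz":0,"fingers":255},{"dx":0,"dy":0,"dz":0,"wx":0,"wy":0,"wz":0,"fingers":255},{"dx":0,"dy":0,"dz":0,"wx":0,"wy":0,"wz":0,"fingers":255},{"dx":0,"dy":0,"dz":0,"wx":0,"wy":0,"wz":0,"fingers":255},{"dx":0,"dy":0,"dz":0,"wx":0,"wy":0,"wz":0,"fingers":255},{"dx":0,"dy":0,"dz":0,"wx":0,"wy":0,"wz":0,"fingers":255}]'
```

```text
t: 6.87
tcp_pos: [0.3532, -0.2463, 0.0904]
eef_rot: [[0.965, 0.262, 0.002], [0.262, -0.965, -0.001], [0.002, 0.002, -1.0]]
ft_force: [1.4, 2.5, 8.4]
grip_width: 0.0313
grasp_force: 61.6
```

```bash
python3 -m handwheel '[{"dx":0,"dy":0,"dz":-0.03,"wx":0,"wy":0,"wz":0,"fingers":120},{"dx":0,"dy":0,"dz":0,"wx":0,"wy":0,"wz":0,"fingers":60},{"dx":0,"dy":0,"dz":0,"wx":0,"wy":0,"wz":0,"fingers":0},{"dx":0,"dy":0,"dz":0,"wx":0,"wy":0,"wz":0,"fingers":0},{"dx":0,"dy":0,"dz":-0.3,"wx":0,"wy":0,"wz":0,"fingers":0},{"dx":0,"dy":0,"dz":-0.8,"wx":0,"wy":0,"wz":0,"fingers":0},{"dx":0,"dy":0,"dz":-1,"wx":0,"wy":0,"wz":0,"fingers":0},{"dx":0,"dy":0,"dz":-1,"wx":0,"wy":0,"wz":0,"fingers":0},{"dx":0,"dy":0,"dz":-1,"wx":0,"wy":0,"wz":0,"fingers":0},{"dx":0,"dy":0,"dz":-0.5,"wx":0,"wy":0,"wz":0,"fingers":0}]'
python3 - <<'E'
from h import *
c=get_calibration('wrist'); p,d=capture('wrist'); cv2.imwrite('pics/w3.png',p); W=pts(c,d)
m=(np.hypot(W[...,0]-.352,W[...,1]+.246)<.07)&(d>0)
for lo,hi in((.08,.106),(.107,.13)):
    k=m&(W[...,2]>lo)&(W[...,2]<hi); print(k.sum(),W[k].mean(0))
go(.4752,.2180,.15)
E
```

```text
t: 7.7
tcp_pos: [0.3532, -0.2469, 0.2313]
eef_rot: [[0.965, 0.262, 0.003], [0.262, -0.965, -0.004], [0.002, 0.004, -1.0]]
ft_force: [0.6, -0.2, 0.3]
grip_width: 0.0858
grasp_force: 0.0
1862 [ 0.35539316 -0.24655718  0.09284556]
244 [ 0.3532539  -0.24704403  0.11872865]
t 7.75 tcp [ 0.3539 -0.2476  0.2329] yawx 15.2 q [-45.   9. 101.  -0.  69.  30.] w 0.0853 units [  7.96 -13.94   2.69]
```

View pics/w3.png

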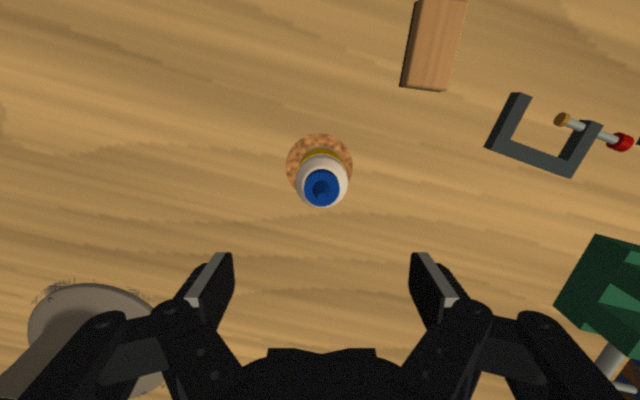

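The glue stands upright on the mat: mat centre is at about (320,165) and the blue cap at (322,188), with no tilt in its measured axis. Next is the hull, gripped 35 mm behind its centre.

```bash
python3 -m handwheel '[{"dx":0.6,"dy":-0.95,"dz":0,"wx":0,"wy":0,"wz":0,"fingers":0},{"dx":0.6,"dy":-0.95,"dz":0,"wx":0,"wy":0,"wz":0,"fingers":0},{"dx":0.6,"dy":-0.95,"dz":0,"wx":0,"wy":0,"wz":0,"fingers":0},{"dx":0.6,"dy":-0.95,"dz":0,"wx":0,"wy":0,"wz":0,"fingers":0},{"dx":0.6,"dy":-0.95,"dz":0,"wx":0,"wy":0,"wz":0,"fingers":0},{"dx":0.6,"dy":-0.95,"dz":0,"wx":0,"wy":0,"wz":0,"fingers":0},{"dx":0.6,"dy":-0.95,"dz":0,"wx":0,"wy":0,"wz":0,"fingers":0},{"dx":0.6,"dy":-0.95,"dz":0,"wx":0,"wy":0,"wz":0,"fingers":0},{"dx":0.6,"dy":-0.95,"dz":0,"wx":0,"wy":0,"wz":0,"fingers":0},{"dx":0.6,"dy":-0.95,"dz":0,"wx":0,"wy":0,"wz":0,"fingers":0}]' >/dev/null
python3 -m handwheel '[{"dx":0.6,"dy":-0.95,"dz":0,"wx":0,"wy":0,"wz":0,"fingers":0},{"dx":0.6,"dy":-0.95,"dz":0,"wx":0,"wy":0,"wz":0,"fingers":0},{"dx":0.6,"dy":-0.95,"dz":0,"wx":0,"wy":0,"wz":0,"fingers":0},{"dx":0.6,"dy":-0.95,"dz":0,"wx":0,"wy":0,"wz":0,"fingers":0},{"dx":0.6,"dy":-0.95,"dz":0,"wx":0,"wy":0,"wz":0,"fingers":0},{"dx":0,"dy":0,"dz":0.3,"wx":0,"wy":0,"wz":-1,"fingers":0},{"dx":0,"dy":0,"dz":0.3,"wx":0,"wy":0,"wz":-1,"fingers":0},{"dx":0,"dy":0,"dz":0.3,"wx":0,"wy":0,"wz":-1,"fingers":0},{"dx":0,"dy":0,"dz":0.3,"wx":0,"wy":0,"wz":-1,"fingers":0},{"dx":0,"dy":0,"dz":0.3,"wx":0,"wy":0,"wz":-1,"fingers":0}]' >/dev/null
python3 -c "
from h import *
go(.525,.2987,.1)"
```

```text
t 9.42 tcp [0.5008 0.2372 0.1817] yawx 45.5 q [17. 25. 87. -0. 68. 62.] w 0.0854 units [ 2.03 -0.86  2.72]
```

```bash
python3 -m handwheel '[{"dx":0.7,"dy":-0.3,"dz":0.5,"wx":0,"wy":0,"wz":0,"fingers":0},{"dx":0.7,"dy":-0.3,"dz":0.5,"wx":0,"wy":0,"wz":0,"fingers":0},{"dx":0.63,"dy":-0.26,"dz":0,"wx":0,"wy":0,"wz":0,"fingers":0},{"dx":0,"dy":0,"dz":0,"wx":0,"wy":0,"wz":-1,"fingers":0},{"dx":0,"dy":0,"dz":0,"wx":0,"wy":0,"wz":-1,"fingers":0},{"dx":0,"dy":0,"dz":0,"wx":0,"wy":0,"wz":-0.1,"fingers":0},{"dx":0,"dy":0,"dz":0,"wx":0,"wy":0,"wz":0,"fingers":0},{"dx":0,"dy":0,"dz":0,"wx":0,"wy":0,"wz":0,"fingers":0},{"dx":0,"dy":0,"dz":0,"wx":0,"wy":0,"wz":0,"fingers":0},{"dx":0,"dy":0,"dz":0,"wx":0,"wy":0,"wz":0,"fingers":0}]' >/dev/null
python3 - <<'E'
from h import *
c=get_calibration('wrist'); p,d=capture('wrist'); cv2.imwrite('pics/w4.png',p); W=pts(c,d)
m=((W[...,2]>.015)&(W[...,2]<.034)&(np.hypot(W[...,0]-.507,W[...,1]-.269)<.09)&(d>0)).astype(np.uint8)
n,l,st,ce=cv2.connectedComponentsWithStats(m); k=1+np.argmax(st[1:,4]); P=W[l==k]; r=cv2.minAreaRect(P[:,:2].astype(np.float32)); print(len(P),r,cv2.boxPoints(r).round(3).tolist(),np.median(P[:,2]))
go(.525,.2987,.003)
E
```

```text
3911 ((0.5062439441680908, 0.2708965837955475), (0.11973555386066437, 0.0359482541680336), 58.51227951049805) [[0.46000000834465027, 0.2290000021457672], [0.49000000953674316, 0.20999999344348907], [0.5529999732971191, 0.31299999356269836], [0.5220000147819519, 0.3310000002384186]] 0.02527185759781947
t 10.3 tcp [0.5258 0.2984 0.153 ] yawx 57.7 q [22. 32. 81. -0. 68. 55.] w 0.085 units [-0.01 -0.03  5.  ]
```

```bash
python3 -m handwheel '[{"dx":0.04,"dy":-0.08,"dz":0.8,"wx":0,"wy":0,"wz":-0.13,"fingers":0},{"dx":0,"dy":0,"dz":1,"wx":0,"wy":0,"wz":0,"fingers":0},{"dx":0,"dy":0,"dz":1,"wx":0,"wy":0,"wz":0,"fingers":0},{"dx":0,"dy":0,"dz":1,"wx":0,"wy":0,"wz":0,"fingers":0},{"dx":0,"dy":0,"dz":0.7,"wx":0,"wy":0,"wz":0,"fingers":0},{"dx":0,"dy":0,"dz":0.45,"wx":0,"wy":0,"wz":0,"fingers":0},{"dx":0,"dy":0,"dz":0,"wx":0,"wy":0,"wz":0,"fingers":0},{"dx":0,"dy":0,"dz":0,"wx":0,"wy":0,"wz":0,"fingers":0},{"dx":0,"dy":0,"dz":0,"wx":0,"wy":0,"wz":0,"fingers":100},{"dx":0,"dy":0,"dz":0,"wx":0,"wy":0,"wz":0,"fingers":255}]'
python3 -m handwheel '[{"dx":0,"dy":0,"dz":0,"wx":0,"wy":0,"wz":0,"fingers":255},{"dx":0,"dy":0,"dz":0,"wx":0,"wy":0,"wz":0,"fingers":255},{"dx":0,"dy":0,"dz":0,"wx":0,"wy":0,"wz":0,"fingers":255},{"dx":0,"dy":0,"dz":0,"wx":0,"wy":0,"wz":0,"fingers":255},{"dx":0,"dy":0,"dz":0,"wx":0,"wy":0,"wz":0,"fingers":255},{"dx":0,"dy":0,"dz":0,"wx":0,"wy":0,"wz":0,"fingers":255},{"dx":0,"dy":0,"dz":0,"wx":0,"wy":0,"wz":0,"fingers":255},{"dx":0,"dy":0,"dz":0,"wx":0,"wy":0,"wz":0,"fingers":255},{"dx":0,"dy":0,"dz":0,"wx":0,"wy":0,"wz":0,"fingers":255},{"dx":0,"dy":0,"dz":0,"wx":0,"wy":0,"wz":0,"fingers":255}]'
```

```text
t: 11.13
tcp_pos: [0.5253, 0.3012, 0.006]
eef_rot: [[0.522, 0.853, 0.003], [0.853, -0.522, 0.001], [0.002, 0.002, -1.0]]
ft_force: [-0.1, 0.7, 0.6]
grip_width: 0.0638
grasp_force: 0.0
t: 11.97
tcp_pos: [0.5252, 0.3012, 0.0057]
eef_rot: [[0.522, 0.853, 0.002], [0.853, -0.522, 0.001], [0.002, 0.001, -1.0]]
ft_force: [-1.1, -0.4, 5.6]
grip_width: 0.0343
grasp_force: 62.0
```

Gripped at 34 mm with the bow pointing away from the tool's x. Next I'll lift and turn it to the box heading.

```bash
python3 -m handwheel '[{"dx":0,"dy":0,"dz":-0.5,"wx":0,"wy":0,"wz":0,"fingers":255},{"dx":0,"dy":0,"dz":-1,"wx":0,"wy":0,"wz":0,"fingers":255},{"dx":0,"dy":0,"dz":-1,"wx":0,"wy":0,"wz":-0.5,"fingers":255},{"dx":0,"dy":0,"dz":-1,"wx":0,"wy":0,"wz":-1,"fingers":255},{"dx":0,"dy":0,"dz":-0.5,"wx":0,"wy":0,"wz":-1,"fingers":255},{"dx":0,"dy":0,"dz":0,"wx":0,"wy":0,"wz":-1,"fingers":255},{"dx":0,"dy":0,"dz":0,"wx":0,"wy":0,"wz":-1,"fingers":255},{"dx":0,"dy":0,"dz":0,"wx":0,"wy":0,"wz":-1,"fingers":255},{"dx":0,"dy":0,"dz":0,"wx":0,"wy":0,"wz":-1,"fingers":255},{"dx":0,"dy":0,"dz":0,"wx":0,"wy":0,"wz":-1,"fingers":255}]'
python3 -m handwheel '[{"dx":0,"dy":0,"dz":0,"wx":0,"wy":0,"wz":-1,"fingers":255},{"dx":0,"dy":0,"dz":0,"wx":0,"wy":0,"wz":-1,"fingers":255},{"dx":0,"dy":0,"dz":0,"wx":0,"wy":0,"wz":-1,"fingers":255},{"dx":0,"dy":0,"dz":0,"wx":0,"wy":0,"wz":-1,"fingers":255},{"dx":0,"dy":0,"dz":0,"wx":0,"wy":0,"wz":-1,"fingers":255},{"dx":0,"dy":0,"dz":0,"wx":0,"wy":0,"wz":-1,"fingers":255},{"dx":0,"dy":0,"dz":0,"wx":0,"wy":0,"wz":-1,"fingers":255},{"dx":0,"dy":0,"dz":0,"wx":0,"wy":0,"wz":-1,"fingers":255},{"dx":0,"dy":0,"dz":0,"wx":0,"wy":0,"wz":-1,"fingers":255},{"dx":0,"dy":0,"dz":0,"wx":0,"wy":0,"wz":-1,"fingers":255}]'
python3 -c "
from h import *
go(.419,-.032,.1)"
```

```text
t: 12.8
tcp_pos: [0.5241, 0.3008, 0.1245]
eef_rot: [[-0.239, 0.971, -0.0], [0.971, 0.239, -0.0], [-0.0, -0.0, -1.0]]
ft_force: [-0.6, -0.2, -0.6]
grip_width: 0.0342
grasp_force: 61.1
t: 13.63
tcp_pos: [0.5241, 0.3008, 0.1244]
eef_rot: [[-0.961, 0.278, -0.0], [0.278, 0.961, -0.0], [0.0, -0.0, -1.0]]
ft_force: [-0.3, 0.1, -0.7]
grip_width: 0.0347
grasp_force: 61.1
t 13.63 tcp [0.5241 0.3008 0.1244] yawx 163.8 q [ 23.  33.  83.  -0.  64. -51.] w 0.0347 units [  0.28 -11.63   0.82]
```

```bash
python3 -m handwheel '[{"dx":0,"dy":-0.5,"dz":0,"wx":0,"wy":0,"wz":0,"fingers":255},{"dx":0,"dy":-1,"dz":0,"wx":0,"wy":0,"wz":0,"fingers":255},{"dx":0,"dy":-1,"dz":0,"wx":0,"wy":0,"wz":0,"fingers":255},{"dx":0,"dy":-1,"dz":0,"wx":0,"wy":0,"wz":0,"fingers":255},{"dx":0,"dy":-1,"dz":0,"wx":0,"wy":0,"wz":0,"fingers":255},{"dx":0,"dy":-1,"dz":0,"wx":0,"wy":0,"wz":0,"fingers":255},{"dx":0,"dy":-1,"dz":0,"wx":0,"wy":0,"wz":0,"fingers":255},{"dx":0,"dy":-1,"dz":0,"wx":0,"wy":0,"wz":0,"fingers":255},{"dx":0,"dy":-1,"dz":0,"wx":0,"wy":0,"wz":0,"fingers":255},{"dx":0,"dy":-1,"dz":0,"wx":0,"wy":0,"wz":0,"fingers":255}]' >/dev/null
python3 -m handwheel '[{"dx":0.2,"dy":-1,"dz":0,"wx":0,"wy":0,"wz":0,"fingers":255},{"dx":0.1,"dy":-0.8,"dz":0,"wx":0,"wy":0,"wz":0,"fingers":255},{"dx":0,"dy":-0.3,"dz":0,"wx":0,"wy":0,"wz":0,"fingers":255},{"dx":0,"dy":0,"dz":0,"wx":0,"wy":0,"wz":-1,"fingers":255},{"dx":0,"dy":0,"dz":0,"wx":0,"wy":0,"wz":-1,"fingers":255},{"dx":0,"dy":0,"dz":0,"wx":0,"wy":0,"wz":-0.23,"fingers":255},{"dx":0,"dy":0,"dz":0,"wx":0,"wy":0,"wz":0,"fingers":255},{"dx":0,"dy":0,"dz":0,"wx":0,"wy":0,"wz":0,"fingers":255},{"dx":0,"dy":0,"dz":0,"wx":0,"wy":0,"wz":0,"fingers":255},{"dx":0,"dy":0,"dz":0,"wx":0,"wy":0,"wz":0,"fingers":255}]'
python3 -c "
from h import *
go(.419,-.0325,.0065)
p,d=capture('top'); cv2.imwrite('pics/t5.png',p); np.savez('t5.npz',p=p,d=d)
c=get_calibration('wrist');p,d=capture('wrist'); cv2.imwrite('pics/w5.png',p)"
```

```text
t: 15.3
tcp_pos: [0.4172, -0.0301, 0.1245]
eef_rot: [[-0.999, 0.054, -0.0], [0.054, 0.999, -0.0], [0.0, -0.0, -1.0]]
ft_force: [0.5, -0.6, -0.7]
grip_width: 0.0347
grasp_force: 61.1
t 15.3 tcp [ 0.4172 -0.0301  0.1245] yawx 176.9 q [ -15.   16.  112.   -0.   52. -102.] w 0.0347 units [-0.06 -0.08  3.93]
```

View pics/w5.png

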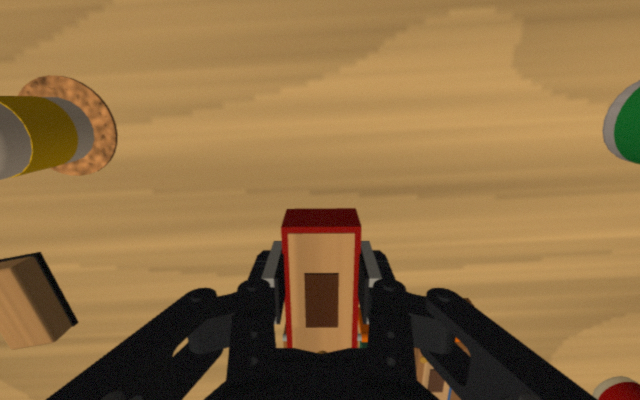

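The hull sits straight in the grip, with the stern facing the camera at (321,215). Lowering it to the bench in front of the right bay.

```bash
python3 -m handwheel '[{"dx":-0.06,"dy":-0.08,"dz":0.6,"wx":0,"wy":0,"wz":-0.03,"fingers":255},{"dx":0,"dy":0,"dz":0.9,"wx":0,"wy":0,"wz":0,"fingers":255},{"dx":0,"dy":0,"dz":0.9,"wx":0,"wy":0,"wz":0,"fingers":255},{"dx":0,"dy":0,"dz":0.8,"wx":0,"wy":0,"wz":0,"fingers":255},{"dx":0,"dy":0,"dz":0.4,"wx":0,"wy":0,"wz":0,"fingers":255},{"dx":0,"dy":0,"dz":0.2,"wx":0,"wy":0,"wz":0,"fingers":255},{"dx":0,"dy":0,"dz":0.1,"wx":0,"wy":0,"wz":0,"fingers":255},{"dx":0,"dy":0,"dz":0,"wx":0,"wy":0,"wz":0,"fingers":255},{"dx":0,"dy":0,"dz":0,"wx":0,"wy":0,"wz":0,"fingers":255},{"dx":0,"dy":0,"dz":0,"wx":0,"wy":0,"wz":0,"fingers":255}]'
python3 - <<'E'
from h import *
go(.512,-.037,.0065)
p,d=capture('top'); c=get_calibration('top'); hsv=cv2.cvtColor(p,cv2.COLOR_BGR2HSV)
m=cv2.inRange(hsv,(0,150,80),(4,255,255))|cv2.inRange(hsv,(174,150,80),(180,255,255)); m[:170]=0;m[215:]=0;m[:,:300]=0;m[:,350:]=0
v,u=np.where(m>0); P=np.array([onplane(c,a,b,.02) for a,b in zip(u,v)]); print(len(u),P.min(0),P.max(0),P[np.argmax(P[:,0])])
cv2.imwrite('pics/t6.png',cv2.resize(p[130:250,270:370],(500,600),interpolation=cv2.INTER_CUBIC))
E
```

```text
t: 16.23
tcp_pos: [0.4196, -0.033, 0.0083]
eef_rot: [[-0.999, 0.05, 0.002], [0.05, 0.999, -0.001], [-0.002, -0.0, -1.0]]
ft_force: [0.4, -0.1, -1.3]
grip_width: 0.0346
grasp_force: 61.2
t 16.23 tcp [ 0.4196 -0.033   0.0083] yawx 177.1 q [ -15.   29.  118.   -0.   33. -102.] w 0.0346 units [-3.08  0.02  0.07]
3 [ 0.51158817 -0.03946055  0.02      ] [ 0.51160965 -0.03235738  0.02      ] [ 0.51160965 -0.03946055  0.02      ]
```

View pics/t6.png

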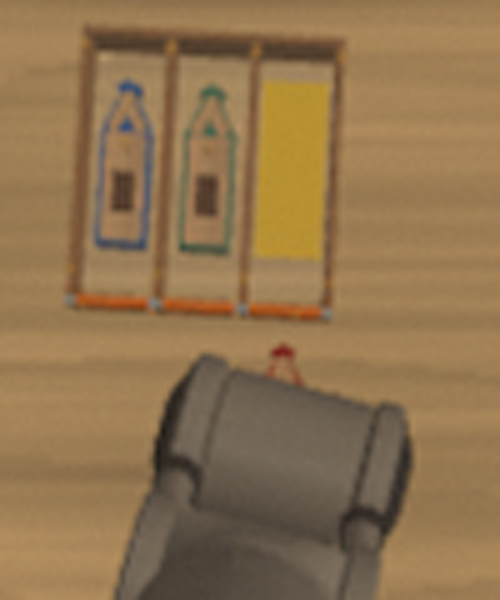

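The bow at crop (283,350) is lined up with the right bay, and all the flaps are still shut. Sliding it in now.

```bash
python3 -m handwheel '[{"dx":-0.2,"dy":0,"dz":0.04,"wx":0,"wy":0,"wz":0,"fingers":255},{"dx":-0.4,"dy":0,"dz":0,"wx":0,"wy":0,"wz":0,"fingers":255},{"dx":-0.4,"dy":0,"dz":0,"wx":0,"wy":0,"wz":0,"fingers":255},{"dx":-0.4,"dy":0,"dz":0,"wx":0,"wy":0,"wz":0,"fingers":255},{"dx":-0.4,"dy":0,"dz":0,"wx":0,"wy":0,"wz":0,"fingers":255},{"dx":-0.4,"dy":0,"dz":0,"wx":0,"wy":0,"wz":0,"fingers":255},{"dx":-0.4,"dy":0,"dz":0,"wx":0,"wy":0,"wz":0,"fingers":255},{"dx":-0.3,"dy":0,"dz":0,"wx":0,"wy":0,"wz":0,"fingers":255},{"dx":-0.15,"dy":0,"dz":0,"wx":0,"wy":0,"wz":0,"fingers":255},{"dx":0,"dy":0,"dz":0,"wx":0,"wy":0,"wz":0,"fingers":255}]'
python3 -c "
from h import *
go(.512,-.0375,.006)"
```

```text
t: 17.12
tcp_pos: [0.5116, -0.0376, 0.0064]
eef_rot: [[-0.999, 0.05, 0.002], [0.05, 0.999, -0.0], [-0.002, -0.0, -1.0]]
ft_force: [2.5, -0.3, -5.6]
grip_width: 0.0345
grasp_force: 60.8
t 17.12 tcp [ 0.5116 -0.0376  0.0064] yawx 177.1 q [ -13.   35.  104.   -0.   41. -100.] w 0.0345 units [-0.01  0.    0.01]
```

```bash
python3 -m handwheel '[{"dx":0,"dy":0,"dz":0,"wx":0,"wy":0,"wz":0,"fingers":150},{"dx":0,"dy":0,"dz":0,"wx":0,"wy":0,"wz":0,"fingers":80},{"dx":0,"dy":0,"dz":0,"wx":0,"wy":0,"wz":0,"fingers":30},{"dx":0,"dy":0,"dz":0,"wx":0,"wy":0,"wz":0,"fingers":30},{"dx":0,"dy":0,"dz":-0.3,"wx":0,"wy":0,"wz":0,"fingers":30},{"dx":0,"dy":0,"dz":-0.8,"wx":0,"wy":0,"wz":0,"fingers":30},{"dx":0,"dy":0,"dz":-1,"wx":0,"wy":0,"wz":0,"fingers":30},{"dx":0,"dy":0,"dz":-1,"wx":0,"wy":0,"wz":0,"fingers":30},{"dx":0.5,"dy":0,"dz":-1,"wx":0,"wy":0,"wz":0,"fingers":30},{"dx":0.9,"dy":0,"dz":-1,"wx":0,"wy":0,"wz":0,"fingers":255}]' >/dev/null
python3 -m handwheel '[{"dx":0.9,"dy":0,"dz":0,"wx":0,"wy":0,"wz":0,"fingers":255},{"dx":0.9,"dy":0,"dz":0,"wx":0,"wy":0,"wz":0,"fingers":255},{"dx":0.5,"dy":0,"dz":0,"wx":0,"wy":0,"wz":0,"fingers":255},{"dx":0,"dy":0,"dz":0,"wx":0,"wy":0,"wz":0,"fingers":255},{"dx":0,"dy":0,"dz":0,"wx":0,"wy":0,"wz":0,"fingers":255},{"dx":0,"dy":0,"dz":0,"wx":0,"wy":0,"wz":0,"fingers":255},{"dx":0,"dy":0,"dz":0,"wx":0,"wy":0,"wz":0,"fingers":255},{"dx":0,"dy":0,"dz":0,"wx":0,"wy":0,"wz":0,"fingers":255},{"dx":0,"dy":0,"dz":0,"wx":0,"wy":0,"wz":0,"fingers":255},{"dx":0,"dy":0,"dz":0,"wx":0,"wy":0,"wz":0,"fingers":255}]'
cat >> h.py <<'E'
def swing(L,deg=6.):
    o=get_obs(); q=o['joints']; R=np.array(o['eef_rot']); s=q[1]+q[2]
    f=np.array([np.sin(s)*np.cos(q[0]),np.sin(s)*np.sin(q[0]),np.cos(s)]); ft=R.T@f
    w=ft*np.radians(deg); print('f',f.round(3),'f tool',ft.round(3),'w units',(np.degrees(w)/6).round(3),'shift units',(np.cross(w,[0,0,L])/.03).round(3))
E
python3 -c "
from h import *
go(.42,-.033,.15); swing(.22)
p,d=capture('scene'); cv2.imwrite('pics/s6.png',p[150:300,240:440])"
```

```text
t: 18.78
tcp_pos: [0.3996, -0.0319, 0.1591]
eef_rot: [[-0.999, 0.05, -0.0], [0.05, 0.999, 0.0], [0.0, 0.0, -1.0]]
ft_force: [-0.4, 0.3, -0.1]
grip_width: -0.0001
grasp_force: 0.0
t 18.78 tcp [ 0.3996 -0.0319  0.1591] yawx 177.1 q [ -16.   12.  112.   -0.   57. -103.] w -0.0001 units [-0.68 -0.    0.3 ]
f [ 0.807 -0.224 -0.546] f tool [-0.817 -0.184  0.546] w units [-0.817 -0.184  0.546] shift units [-0.141  0.628  0.   ]
```

Pushing through needs the fingers nearly level, because of the roof. I'll get there by swinging the tool about the forearm axis (joint 4), with a short test first to confirm the direction.

```bash
python3 -m handwheel '[{"dx":-0.14,"dy":0.63,"dz":0,"wx":-0.82,"wy":-0.18,"wz":0.55,"fingers":255},{"dx":-0.14,"dy":0.63,"dz":0,"wx":-0.82,"wy":-0.18,"wz":0.55,"fingers":255},{"dx":-0.14,"dy":0.63,"dz":0,"wx":-0.82,"wy":-0.18,"wz":0.55,"fingers":255},{"dx":-0.14,"dy":0.63,"dz":0,"wx":-0.82,"wy":-0.18,"wz":0.55,"fingers":255},{"dx":-0.14,"dy":0.63,"dz":0,"wx":-0.82,"wy":-0.18,"wz":0.55,"fingers":255},{"dx":0,"dy":0,"dz":0,"wx":0,"wy":0,"wz":0,"fingers":255},{"dx":0,"dy":0,"dz":0,"wx":0,"wy":0,"wz":0,"fingers":255},{"dx":0,"dy":0,"dz":0,"wx":0,"wy":0,"wz":0,"fingers":255},{"dx":0,"dy":0,"dz":0,"wx":0,"wy":0,"wz":0,"fingers":255},{"dx":0,"dy":0,"dz":0,"wx":0,"wy":0,"wz":0,"fingers":255}]'
python3 -c "
from h import *
go(.42,-.033,.15); swing(.22)"
```

```text
t: 19.67
tcp_pos: [0.4348, 0.0554, 0.1759]
eef_rot: [[-0.94, 0.298, 0.17], [0.341, 0.856, 0.387], [-0.03, 0.422, -0.906]]
ft_force: [-0.0, -0.6, 0.6]
grip_width: 0.0
grasp_force: 0.0
t 19.67 tcp [0.4348 0.0554 0.1759] yawx 160.0 q [ -21.   11.  114.   30.   57. -109.] w 0.0 units [-0.52 -3.03 -0.44]
f [ 0.757 -0.294 -0.584] f tool [-0.794 -0.272  0.544] w units [-0.794 -0.272  0.544] shift units [-0.209  0.61   0.   ]
```

```bash
python3 -m handwheel '[{"dx":-0.27,"dy":0.78,"dz":0,"wx":-0.79,"wy":-0.27,"wz":0.54,"fingers":255},{"dx":-0.27,"dy":0.78,"dz":0,"wx":-0.79,"wy":-0.27,"wz":0.54,"fingers":255},{"dx":-0.27,"dy":0.78,"dz":0,"wx":-0.79,"wy":-0.27,"wz":0.54,"fingers":255},{"dx":-0.27,"dy":0.78,"dz":0,"wx":-0.79,"wy":-0.27,"wz":0.54,"fingers":255},{"dx":-0.27,"dy":0.78,"dz":0,"wx":-0.79,"wy":-0.27,"wz":0.54,"fingers":255},{"dx":-0.27,"dy":0.78,"dz":0,"wx":-0.79,"wy":-0.27,"wz":0.54,"fingers":255},{"dx":-0.27,"dy":0.78,"dz":0,"wx":-0.79,"wy":-0.27,"wz":0.54,"fingers":255},{"dx":-0.27,"dy":0.78,"dz":0,"wx":-0.79,"wy":-0.27,"wz":0.54,"fingers":255},{"dx":-0.27,"dy":0.78,"dz":0,"wx":-0.79,"wy":-0.27,"wz":0.54,"fingers":255},{"dx":-0.27,"dy":0.78,"dz":0,"wx":-0.79,"wy":-0.27,"wz":0.54,"fingers":255}]'
python3 -c "
from h import *
go(.42,-.033,.15); swing(.28)"
```

```text
t: 20.5
tcp_pos: [0.5905, 0.1327, 0.338]
eef_rot: [[-0.591, 0.372, 0.716], [0.781, 0.041, 0.623], [0.202, 0.928, -0.315]]
ft_force: [-0.6, 0.2, -0.0]
grip_width: -0.0001
grasp_force: 0.0
t 20.5 tcp [0.5905 0.1327 0.338 ] yawx 127.1 q [ -22.   12.  119.   93.   58. -114.] w -0.0001 units [-2.22 -8.15 -5.54]
f [ 0.708 -0.28  -0.648] f tool [-0.768 -0.35   0.536] w units [-0.768 -0.35   0.536] shift units [-0.342  0.751  0.   ]
```

```bash
cat >> h.py <<'E'
from scipy.spatial.transform import Rotation as Ro
def target_R(th=25,yaw=-2.8):
    t,a=np.radians(th),np.radians(yaw); z=np.array([np.cos(t)*np.cos(a),np.cos(t)*np.sin(a),-np.sin(t)]); y=np.array([np.sin(a),-np.cos(a),0]); return np.column_stack([np.cross(y,z),y,z])
def turn(th=25,yaw=-2.8):
    R=np.array(get_obs()['eef_rot']); T=target_R(th,yaw); print('turn units',(np.degrees(Ro.from_matrix(R.T@T).as_rotvec())/6).round(2)); return T
E
python3 -c "
from h import *
T=turn(); 
o=get_obs(); print('after turn, shift units',(T.T@(np.array([.42,-.032,.15])-o['tcp_pos'])/.03).round(2))"
```

```text
turn units [-5.16 -5.67 15.03]
after turn, shift units [-7.97  5.76 -2.25]
```

```bash
python3 -m handwheel '[{"dx":0,"dy":0,"dz":0,"wx":-0.3,"wy":-0.33,"wz":0.88,"fingers":255},{"dx":0,"dy":0,"dz":0,"wx":-0.3,"wy":-0.33,"wz":0.88,"fingers":255},{"dx":0,"dy":0,"dz":0,"wx":-0.3,"wy":-0.33,"wz":0.88,"fingers":255},{"dx":0,"dy":0,"dz":0,"wx":-0.3,"wy":-0.33,"wz":0.88,"fingers":255},{"dx":0,"dy":0,"dz":0,"wx":-0.3,"wy":-0.33,"wz":0.88,"fingers":255},{"dx":0,"dy":0,"dz":0,"wx":-0.3,"wy":-0.33,"wz":0.88,"fingers":255},{"dx":0,"dy":0,"dz":0,"wx":-0.3,"wy":-0.33,"wz":0.88,"fingers":255},{"dx":0,"dy":0,"dz":0,"wx":-0.3,"wy":-0.33,"wz":0.88,"fingers":255},{"dx":0,"dy":0,"dz":0,"wx":-0.3,"wy":-0.33,"wz":0.88,"fingers":255},{"dx":0,"dy":0,"dz":0,"wx":-0.3,"wy":-0.33,"wz":0.88,"fingers":255}]'
python3 -c "
from h import *
go(.42,-.033,.15); turn()"
```

```text
t: 21.33
tcp_pos: [0.5895, 0.133, 0.3368]
eef_rot: [[0.088, 0.345, 0.935], [0.565, -0.79, 0.238], [0.82, 0.507, -0.264]]
ft_force: [0.5, -0.8, 1.1]
grip_width: 0.0002
grasp_force: 0.0
t 21.33 tcp [0.5895 0.133  0.3368] yawx 81.2 q [  -4.    7.  129.  148.   34. -100.] w 0.0002 units [-8.73 -0.74 -4.96]
turn units [-2.18 -2.31  6.22]
```

```bash
python3 -m handwheel '[{"dx":-0.32,"dy":0.06,"dz":-0.88,"wx":0,"wy":0,"wz":0,"fingers":255},{"dx":-0.32,"dy":0.06,"dz":-0.88,"wx":0,"wy":0,"wz":0,"fingers":255},{"dx":-0.32,"dy":0.06,"dz":-0.88,"wx":0,"wy":0,"wz":0,"fingers":255},{"dx":-0.32,"dy":0.06,"dz":-0.88,"wx":0,"wy":0,"wz":0,"fingers":255},{"dx":-0.32,"dy":0.06,"dz":-0.88,"wx":0,"wy":0,"wz":0,"fingers":255},{"dx":0,"dy":0,"dz":0,"wx":-0.31,"wy":-0.33,"wz":0.89,"fingers":255},{"dx":0,"dy":0,"dz":0,"wx":-0.31,"wy":-0.33,"wz":0.89,"fingers":255},{"dx":0,"dy":0,"dz":0,"wx":-0.31,"wy":-0.33,"wz":0.89,"fingers":255},{"dx":0,"dy":0,"dz":0,"wx":-0.31,"wy":-0.33,"wz":0.89,"fingers":255},{"dx":0,"dy":0,"dz":0,"wx":-0.31,"wy":-0.33,"wz":0.89,"fingers":255}]'
python3 -c "
from h import *
go(.42,-.033,.15); T=turn()
o=get_obs(); print('after turn, shift units',(T.T@(np.array([.42,-.032,.15])-o['tcp_pos'])/.03).round(2))"
```

```text
t: 22.17
tcp_pos: [0.4653, 0.0663, 0.3374]
eef_rot: [[0.349, 0.09, 0.933], [0.176, -0.984, 0.029], [0.92, 0.154, -0.359]]
ft_force: [0.9, -1.9, 0.5]
grip_width: -0.0001
grasp_force: 0.0
t 22.17 tcp [0.4653 0.0663 0.3374] yawx 26.8 q [ -6. -12. 140. 154.  18. -78.] w -0.0001 units [-6.86  2.16  0.74]
turn units [-0.65 -0.72  1.88]
after turn, shift units [-6.23  3.35  1.42]
```

```bash
python3 -m handwheel '[{"dx":-0.5,"dy":0.15,"dz":0.05,"wx":0,"wy":0,"wz":0,"fingers":255},{"dx":-0.8,"dy":0.25,"dz":0.1,"wx":0,"wy":0,"wz":0,"fingers":255},{"dx":-0.8,"dy":0.25,"dz":0.1,"wx":0,"wy":0,"wz":0,"fingers":255},{"dx":-0.8,"dy":0.25,"dz":0.1,"wx":0,"wy":0,"wz":0,"fingers":255},{"dx":-0.8,"dy":0.25,"dz":0.1,"wx":0,"wy":0,"wz":0,"fingers":255},{"dx":-0.8,"dy":0.25,"dz":0.1,"wx":0,"wy":0,"wz":0,"fingers":255},{"dx":-0.8,"dy":0.25,"dz":0.1,"wx":0,"wy":0,"wz":0,"fingers":255},{"dx":-0.8,"dy":0.25,"dz":0.1,"wx":0,"wy":0,"wz":0,"fingers":255},{"dx":-0.7,"dy":0.25,"dz":0,"wx":0,"wy":0,"wz":0,"fingers":255},{"dx":0,"dy":0,"dz":0,"wx":0,"wy":0,"wz":0,"fingers":255}]'
python3 -c "
from h import *
go(.43,-.033,.1); T=turn()
o=get_obs(); print('after turn, shift units',(T.T@(np.array([.43,-.0325,.1])-o['tcp_pos'])/.03).round(2))"
```

```text
t: 23.0
tcp_pos: [0.4675, -0.0428, 0.1772]
eef_rot: [[0.381, 0.102, 0.919], [0.179, -0.983, 0.035], [0.907, 0.151, -0.393]]
ft_force: [1.2, -1.1, 1.1]
grip_width: -0.0004
grasp_force: 0.0
t 23.0 tcp [ 0.4675 -0.0428  0.1772] yawx 25.2 q [-41.  25. 155. 137.  67. -99.] w -0.0004 units [-2.75 -0.84 -0.13]
turn units [-0.74 -0.37  1.91]
after turn, shift units [-2.87 -0.28 -0.06]
```

Joint 3 is at its folded limit here, so I'll use a steeper tilt (40°) for the start of the push and level out further in.

```bash
python3 -c "
from h import *
T=turn(40)
o=get_obs(); print('after turn, shift units',(T.T@(np.array([.455,-.0345,.10])-o['tcp_pos'])/.03).round(2), 'z down 1 unit', (T.T@[0,0,-1]).round(2),'fwd',(T.T@[.9988,-.0488,0]).round(2))"
```

```text
turn units [-0.48 -2.86  2.  ]
after turn, shift units [-2.25 -0.25  1.32] z down 1 unit [-0.77  0.    0.64] fwd [ 0.64 -0.    0.77]
```

```bash
python3 -m handwheel '[{"dx":0,"dy":0,"dz":0,"wx":-0.12,"wy":-0.72,"wz":0.5,"fingers":255},{"dx":0,"dy":0,"dz":0,"wx":-0.12,"wy":-0.72,"wz":0.5,"fingers":255},{"dx":0,"dy":0,"dz":0,"wx":-0.12,"wy":-0.72,"wz":0.5,"fingers":255},{"dx":0,"dy":0,"dz":0,"wx":-0.12,"wy":-0.72,"wz":0.5,"fingers":255},{"dx":-0.5,"dy":-0.06,"dz":0.3,"wx":0,"wy":0,"wz":0,"fingers":255},{"dx":-0.6,"dy":-0.06,"dz":0.36,"wx":0,"wy":0,"wz":0,"fingers":255},{"dx":-0.6,"dy":-0.06,"dz":0.36,"wx":0,"wy":0,"wz":0,"fingers":255},{"dx":-0.55,"dy":-0.07,"dz":0.3,"wx":0,"wy":0,"wz":0,"fingers":255},{"dx":0,"dy":0,"dz":0,"wx":0,"wy":0,"wz":0,"fingers":255},{"dx":0,"dy":0,"dz":0,"wx":0,"wy":0,"wz":0,"fingers":255}]'
python3 -c "
from h import *
go(.455,-.0342,.013); T=turn(40)
p,d=capture('scene'); cv2.imwrite('pics/s7.png',cv2.resize(p[100:280,230:430],(667,600),interpolation=cv2.INTER_CUBIC))"
```

```text
t: 23.83
tcp_pos: [0.4554, -0.031, 0.1002]
eef_rot: [[0.625, -0.025, 0.78], [-0.008, -1.0, -0.025], [0.781, 0.009, -0.625]]
ft_force: [-0.0, -0.2, 0.7]
grip_width: -0.0001
grasp_force: 0.0
t 23.83 tcp [ 0.4554 -0.031   0.1002] yawx -0.7 q [-27.  26. 151. 153.  48. -89.] w -0.0001 units [-2.28  0.08  1.81]
turn units [-0.12 -0.22  0.22]
```

View pics/s7.png

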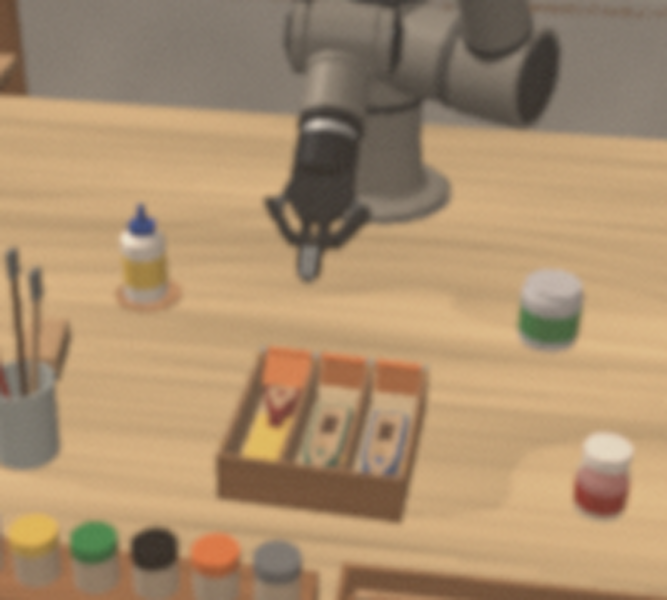

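The scene view shows the red bow inside the right bay under its raised flap at crop (285,370). The glue is upright on its mat at (145,265), and the tool is tilted behind the stern. Lowering the tip.

```bash
python3 -m handwheel '[{"dx":-0.5,"dy":0.02,"dz":0.4,"wx":-0.12,"wy":-0.22,"wz":0.22,"fingers":255},{"dx":-0.5,"dy":0.02,"dz":0.4,"wx":0,"wy":0,"wz":0,"fingers":255},{"dx":-0.5,"dy":0.02,"dz":0.4,"wx":0,"wy":0,"wz":0,"fingers":255},{"dx":-0.4,"dy":0.02,"dz":0.35,"wx":0,"wy":0,"wz":0,"fingers":255},{"dx":-0.25,"dy":0,"dz":0.17,"wx":0,"wy":0,"wz":0,"fingers":255},{"dx":-0.1,"dy":0,"dz":0.08,"wx":0,"wy":0,"wz":0,"fingers":255},{"dx":0,"dy":0,"dz":0,"wx":0,"wy":0,"wz":0,"fingers":255},{"dx":0,"dy":0,"dz":0,"wx":0,"wy":0,"wz":0,"fingers":255},{"dx":0,"dy":0,"dz":0,"wx":0,"wy":0,"wz":0,"fingers":255},{"dx":0,"dy":0,"dz":0,"wx":0,"wy":0,"wz":0,"fingers":255}]'
python3 -c "
from h import *
go(.52,-.0373,.0125); T=turn(40)"
```

```text
t: 24.72
tcp_pos: [0.4551, -0.0348, 0.0159]
eef_rot: [[0.637, -0.05, 0.769], [-0.03, -0.999, -0.04], [0.77, 0.003, -0.638]]
ft_force: [-0.1, -0.7, 0.2]
grip_width: -0.0003
grasp_force: 0.0
t 24.72 tcp [ 0.4551 -0.0348  0.0159] yawx -2.7 q [-27.  50. 152. 161.  71. -99.] w -0.0003 units [ 1.3  -0.03  1.74]
turn units [ 0.02 -0.06  0.02]
```

```bash
python3 -m handwheel '[{"dx":0.05,"dy":0,"dz":0.2,"wx":0,"wy":0,"wz":0,"fingers":255},{"dx":0.15,"dy":0,"dz":0.2,"wx":0,"wy":0,"wz":0,"fingers":255},{"dx":0.15,"dy":0,"dz":0.19,"wx":0,"wy":0,"wz":0,"fingers":255},{"dx":0.16,"dy":0,"dz":0.19,"wx":0,"wy":0,"wz":0,"fingers":255},{"dx":0.16,"dy":0,"dz":0.19,"wx":0,"wy":0,"wz":0,"fingers":255},{"dx":0.16,"dy":0,"dz":0.19,"wx":0,"wy":0,"wz":0,"fingers":255},{"dx":0.16,"dy":0,"dz":0.19,"wx":0,"wy":0,"wz":0,"fingers":255},{"dx":0.16,"dy":0,"dz":0.19,"wx":0,"wy":0,"wz":0,"fingers":255},{"dx":0.15,"dy":0,"dz":0.18,"wx":0,"wy":0,"wz":0,"fingers":255},{"dx":0,"dy":0,"dz":0,"wx":0,"wy":0,"wz":0,"fingers":255}]'
python3 - <<'E'
from h import *
go(.55,-.0385,.0125); T=turn(28)
o=get_obs(); print('after turn, shift units',(T.T@(np.array([.565,-.0395,.0125])-o['tcp_pos'])/.03).round(2))
p,d=capture('scene'); cv2.imwrite('pics/s8.png',cv2.resize(p[180:260,280:380],(750,600),interpolation=cv2.INTER_CUBIC))
E
```

```text
t: 25.55
tcp_pos: [0.5207, -0.0381, 0.0122]
eef_rot: [[0.637, -0.049, 0.769], [-0.03, -0.999, -0.04], [0.77, 0.003, -0.638]]
ft_force: [0.4, 0.0, 0.2]
grip_width: -0.0002
grasp_force: 0.0
t 25.55 tcp [ 0.5207 -0.0381  0.0122] yawx -2.7 q [-21.  44. 141. 163.  56. -92.] w -0.0002 units [ 0.63 -0.04  0.74]
turn units [0.02 1.94 0.02]
after turn, shift units [ 0.7  -0.03  1.3 ]
```

View pics/s8.png

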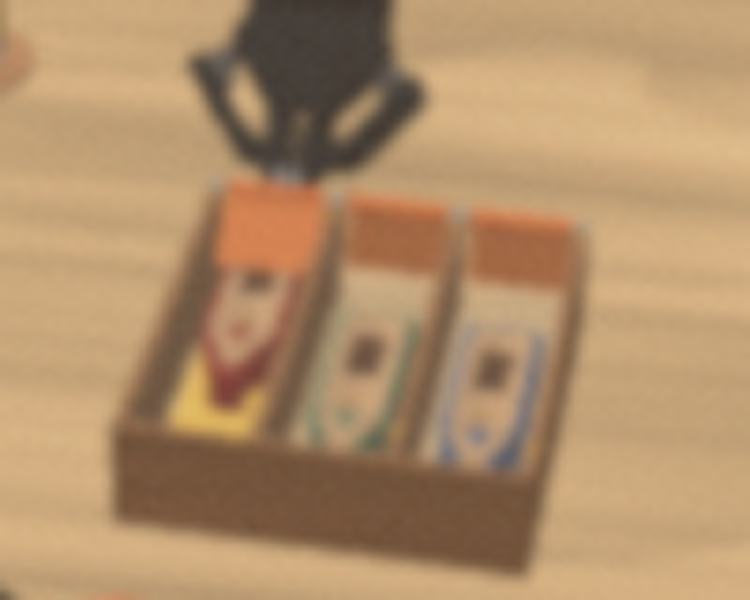

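The red hull is straight in its bay with the flap riding on its deck at crop (270,235). Its bow is at (230,400), and the blue and green hulls haven't moved. I'll level the tool and push on.

```bash
python3 -m handwheel '[{"dx":0,"dy":0,"dz":0,"wx":0,"wy":0.6,"wz":0,"fingers":255},{"dx":0,"dy":0,"dz":0,"wx":0,"wy":0.7,"wz":0,"fingers":255},{"dx":0,"dy":0,"dz":0,"wx":0,"wy":0.64,"wz":0,"fingers":255},{"dx":0.1,"dy":0,"dz":0.15,"wx":0,"wy":0,"wz":0,"fingers":255},{"dx":0.1,"dy":0,"dz":0.18,"wx":0,"wy":0,"wz":0,"fingers":255},{"dx":0.1,"dy":-0.01,"dz":0.18,"wx":0,"wy":0,"wz":0,"fingers":255},{"dx":0.1,"dy":-0.01,"dz":0.18,"wx":0,"wy":0,"wz":0,"fingers":255},{"dx":0.08,"dy":0,"dz":0.15,"wx":0,"wy":0,"wz":0,"fingers":255},{"dx":0,"dy":0,"dz":0,"wx":0,"wy":0,"wz":0,"fingers":255},{"dx":0,"dy":0,"dz":0,"wx":0,"wy":0,"wz":0,"fingers":255}]'
python3 -c "
from h import *
go(.567,-.0395,.0125); T=turn(28)"
```

```text
t: 26.43
tcp_pos: [0.5482, -0.0388, 0.0125]
eef_rot: [[0.472, -0.049, 0.88], [-0.021, -0.999, -0.045], [0.881, 0.002, -0.473]]
ft_force: [-0.5, -0.3, 0.6]
grip_width: 0.0001
grasp_force: 0.0
t 26.43 tcp [ 0.5482 -0.0388  0.0125] yawx -2.6 q [-21.  55. 141. 163.  78. -96.] w 0.0001 units [ 0.3  -0.01  0.55]
turn units [0.02 0.03 0.02]
```

```bash
python3 -m handwheel '[{"dx":0.05,"dy":0,"dz":0.1,"wx":0,"wy":0,"wz":0,"fingers":255},{"dx":0.06,"dy":0,"dz":0.11,"wx":0,"wy":0,"wz":0,"fingers":255},{"dx":0.06,"dy":0,"dz":0.11,"wx":0,"wy":0,"wz":0,"fingers":255},{"dx":0.06,"dy":0,"dz":0.11,"wx":0,"wy":0,"wz":0,"fingers":255},{"dx":0.06,"dy":0,"dz":0.11,"wx":0,"wy":0,"wz":0,"fingers":255},{"dx":0.04,"dy":0,"dz":0.06,"wx":0,"wy":0,"wz":0,"fingers":255},{"dx":0,"dy":0,"dz":0,"wx":0,"wy":0,"wz":0,"fingers":255},{"dx":0,"dy":0,"dz":0,"wx":0,"wy":0,"wz":0,"fingers":255},{"dx":0,"dy":0,"dz":0,"wx":0,"wy":0,"wz":0,"fingers":255},{"dx":0,"dy":0,"dz":0,"wx":0,"wy":0,"wz":0,"fingers":255}]'
python3 - <<'E'
from h import *
go(.567,-.0395,.0125)
p,d=capture('top'); c=get_calibration('top'); W=pts(c,d); hsv=cv2.cvtColor(p,cv2.COLOR_BGR2HSV)
m=cv2.inRange(hsv,(0,110,60),(6,255,255))|cv2.inRange(hsv,(172,110,60),(180,255,255)); m[:130]=0;m[200:]=0;m[:,:318]=0;m[:,345:]=0
v,u=np.where(m>0); P=np.array([onplane(c,a,b,.02) for a,b in zip(u,v)]); print(len(u),P.min(0).round(3),P.max(0).round(3))
E
```

```text
t: 27.27
tcp_pos: [0.5685, -0.0398, 0.0122]
eef_rot: [[0.473, -0.05, 0.88], [-0.022, -0.999, -0.045], [0.881, 0.002, -0.474]]
ft_force: [-0.3, 0.3, -1.1]
grip_width: -0.0002
grasp_force: 0.4
t 27.27 tcp [ 0.5685 -0.0398  0.0122] yawx -2.7 q [-20.  54. 138. 164.  73. -94.] w -0.0002 units [-0.02 -0.01 -0.05]
14 [ 0.576 -0.054  0.02 ] [ 0.689 -0.025  0.02 ]
```

```bash
python3 -m handwheel '[{"dx":0.04,"dy":0,"dz":0.07,"wx":0,"wy":0,"wz":0,"fingers":255},{"dx":0.04,"dy":0,"dz":0.08,"wx":0,"wy":0,"wz":0,"fingers":255},{"dx":0,"dy":0,"dz":0,"wx":0,"wy":0,"wz":0,"fingers":255},{"dx":-0.1,"dy":0,"dz":-0.2,"wx":0,"wy":0,"wz":0,"fingers":255},{"dx":-0.15,"dy":0,"dz":-0.3,"wx":0,"wy":0,"wz":0,"fingers":255},{"dx":-0.15,"dy":0,"dz":-0.3,"wx":0,"wy":0,"wz":0,"fingers":255},{"dx":-0.15,"dy":0,"dz":-0.3,"wx":0,"wy":0,"wz":0,"fingers":255},{"dx":-0.15,"dy":0,"dz":-0.3,"wx":0,"wy":0,"wz":0,"fingers":255},{"dx":-0.15,"dy":0,"dz":-0.3,"wx":0,"wy":0,"wz":0,"fingers":255},{"dx":-0.15,"dy":0,"dz":-0.3,"wx":0,"wy":0,"wz":0,"fingers":255}]'
python3 -m handwheel '[{"dx":0.1,"dy":0,"dz":-0.3,"wx":0,"wy":0,"wz":0,"fingers":255},{"dx":0.3,"dy":0,"dz":-0.3,"wx":0,"wy":0,"wz":0,"fingers":255},{"dx":0.3,"dy":0,"dz":-0.3,"wx":0,"wy":0,"wz":0,"fingers":255},{"dx":0.3,"dy":0,"dz":-0.2,"wx":0,"wy":0,"wz":0,"fingers":255},{"dx":0.3,"dy":0,"dz":-0.1,"wx":0,"wy":0,"wz":0,"fingers":255},{"dx":0,"dy":0,"dz":0,"wx":0,"wy":0,"wz":0,"fingers":255},{"dx":0,"dy":0,"dz":0,"wx":0,"wy":0,"wz":0,"fingers":255},{"dx":0,"dy":0,"dz":0,"wx":0,"wy":0,"wz":0,"fingers":255},{"dx":0,"dy":0,"dz":0,"wx":0,"wy":0,"wz":0,"fingers":255},{"dx":0,"dy":0,"dz":0,"wx":0,"wy":0,"wz":0,"fingers":255}]'
python3 - <<'E'
from h import *
p,d=capture('scene'); a=cv2.resize(p[180:260,280:380],(500,400),interpolation=cv2.INTER_CUBIC)
q,d=capture('top'); b=cv2.resize(q[130:210,270:330+10],(300,343),interpolation=cv2.INTER_CUBIC); b=cv2.copyMakeBorder(b,0,57,0,0,cv2.BORDER_CONSTANT)
cv2.imwrite('pics/f9.png',np.hstack([a,b]))
E
```

```text
t: 28.15
tcp_pos: [0.5067, -0.0369, 0.0147]
eef_rot: [[0.472, -0.05, 0.88], [-0.021, -0.999, -0.045], [0.882, 0.002, -0.472]]
ft_force: [-0.0, -0.5, 0.1]
grip_width: 0.0
grasp_force: 0.0
t: 28.98
tcp_pos: [0.4934, -0.036, 0.0651]
eef_rot: [[0.474, -0.05, 0.879], [-0.022, -0.999, -0.045], [0.88, 0.002, -0.474]]
ft_force: [0.8, -0.6, -0.3]
grip_width: 0.0001
grasp_force: 0.0
```

View pics/f9.png

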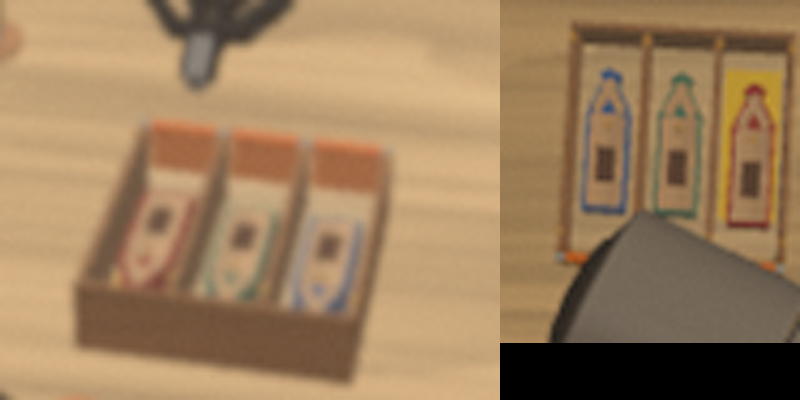

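All three flaps hang shut (crop y≈150). The red hull lies fully inside the right bay with its stern at (748,225), the other hulls are untouched and the gripper is clear of everything. Handing in.

```bash
python3 -c "
from station import *
print(sign_off())"
```

```text
the job is handed in; nothing more can be done
None
```

The job is handed in after about 29 s of robot time: the glue bottle stands upright on its cork mat, and the red hull is bow first in the right bay with the flap shut behind it.

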